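# Push the strop back into its berth behind the last peg

## Robot

A 6-joint arm with a two-finger parallel gripper is mounted at the origin on a cart in front of the work surface, level with it; the furniture and walls round the work are solid. World frame = base frame: x ahead of the robot, y to its left, z up, the work surface at z = 0. Lengths are in m, angles in rad, forces in N, time in s.
With the tool pointing down it reaches from about 0.425 to 0.95 m from the base axis. Payload 3.5 kg.
Tool frame: the origin (TCP) lies at the very end of the fingers, on their centre line; the grasp point (between the pads) lies 19 mm behind it; z points along the fingers, y is the line along which they close (so a half turn about z gives the same grasp; the last joint's range is limited). The gripper opens to 85 mm and grips with 20 to 120 N. Pads are 22 mm wide; open, the fingers measure 114 mm over their backs; the gripper's body (76 mm by 85 mm) begins 54 mm behind the grasp point. The pads swing forward as they close: fully open they stand 13 mm farther back than shut.
Start: joints at [1.18, 0.286, 1.577, -0, 1.279, -0.15], TCP at [0.161, 0.656, 0.231] pointing down, gripper open.
Joint ranges: [-2.77, 2.77], [-0.9, 2.22], [0.21, 2.48], [-1.53, 4.67], [0.24, 2.81], [-2.84, 2.84]. Speed limits (rad/s): [2.79, 2.79, 3.14, 3.14, 3.14, 3.14].

## Interface

Orientations are given as a unit quaternion [x, y, z, w].
In Python, from plant import get_state, read_camera, sign_off, recognise gives the robot as it stands.
- The arm moves only by the tool arm_command, never from a script. Its argument "steps" is a list of rows, each an object with "translation": the shift along the tool's x, y, z scaled (see below), a list of three; "twist": the turn, a rotation vector about the tool's x, y, z scaled (see below), a list of three; "fingers": the opening, from -1 (shut) to 1 (fully open). In form: [{"translation": [x, y, z], "twist": [rx, ry, rz], "fingers": fingers}, ...]. A call has 1 to 5 rows; each row is the pose to reach, as a shift and turn from the pose commanded when the call began, along the tool's axes at that moment; what a row does not reach only later rows make up. The controller multiplies each number of a shift by 75 cm and each number of a turn by 60 degrees. A row lasts 1/8 s, in which the tool goes at most 62.5 mm and 10.7 degrees, less where a joint would pass 70% of its speed; a pose out of reach is approached as far as the arm can. A call with a number of a shift or a turn outside -1 to 1 is refused whole. A call with a gripper value outside its range is refused whole. The fingers move at their own pace and stop on an object; "grip_force" is the grip in N (left out, the last holds). Time passes only in rows, so rows that repeat a pose let the fingers close. It gives the time, the measured TCP pose, the force, the opening and the grip force at its end, in the units of the state.
- get_state(): the state, without advancing time (a new reading comes with each control period).
- read_camera(name): name is "scene" or "side" or "wrist"; returns a dict with "pixels" (420x560x3 uint8, red, green, blue), "K" (3x3 intrinsics, pixels), "R" (3x3) and "t" (3): a world point X has camera coordinates R X + t; the wrist camera has in their place "T_tool_cam" (4x4, takes a point from camera to tool coordinates, whose origin is the TCP and whose axes are the flange's). Camera axes: x right, y down, z forward; pixel columns grow to the right and rows downward; lengths in m; the calibration is good to about 2 mm. The wrist camera is an equidistant fisheye: a pixel r from the principal point sees the ray r / f radians off the axis. A picture is of the moment at which its call begins: read the wrist's pose just before it. There is no depth.
- sign_off(): hands the job in; it is judged then, once.
Trained networks look in a picture, given as the dict that the camera call returned (one of the last four; its "shot" number tells which), for a name from the list of things; names that differ only in an ending like _2 or _b are one class to them, and where a whole thing is asked for, a point or a joint stands for the part that bears it (a point fixed in the world has none). Each returns a list of dicts, best first, with "conf" (0 to 1); they miss things now and then, are a little off and sometimes report something else, mostly with a low value. They report only what shows in the picture. A call takes as long as a camera call.
- recognise(picture, query): "point" ([row, column] in pixels, amid what is visible of it).
The state is a dict: "time": time; "qpos": joint angles; "dq": joint speeds; "joint_efforts": joint torques, N m; "eef_pos": TCP position; "tcp_rot": TCP orientation; "contact_force": force on the tool from outside, world axes, zero at the start; "wrist_torque": the same for the moment, N m; "opening": opening from 0.0 (shut) to 1.0 (fully open); "finger_force": force on a finger pad.
Only numpy, scipy, OpenCV 4.12 (cv2) and the standard library are available. Lean on these libraries where they do the work, as an engineer would, in place of code of your own. Each camera call takes 0.05 s, during which the arm holds its last target. There are 200 camera calls.

## Task

Put the long leather-faced strop back into its berth at the back of the bench by pushing it along the bench top: push its left end in past the last peg so that it goes behind the peg, then push the right end round and in, and finish with the strop lying flat along the back rail, between the two end blocks, touching the rail over its whole length. Its leather is freshly pasted, so push only against the wooden sides and ends with closed fingers, gently, without touching the leather, pinching, straddling or lifting the strop. Leave the jar, the spool, the polish tin and the heel where they are, and take the hand away at the end.

Things in the scene. Friction and masses are not known exactly. Their poses are not given: they have to be found in the camera images.
- strop: Bench strop: light wooden block 280 long x 50 wide x 25 mm high, 3 mm of dark brown leather on top (28 mm in all), lying loose and flat in front of the berth, towards its right side; about 0.32 kg, pushed with 1 to 4 N. Origin: centre of its underside; x runs along its length to its left end (robot's left), y along its width, roughly towards the robot at the start, z up.
- strop_left_end (a point): Centre of the strop's left end face (robot's left at the start), half the block's height (12.5 mm) up. This is the end that goes behind the peg.
- strop_right_end (a point): Centre of the strop's right end face, 12.5 mm up.
- berth: The strop's berth, fixed: a wooden back rail and two end blocks, 18 mm thick, 22 mm high, a flat U open towards the robot, the bench its floor. Origin: on the bench where the home strop's centre lies. x points away from the robot to the rail (inner face at x = +25 mm), y left along the rail; end blocks' inner faces at y = +156 and -156 mm; the blocks reach forward to x = -23 mm.
- last_peg: The last peg: upright round steel peg, 22 mm in diameter, 62 mm high, fixed in the bench in front of the left half of the berth (68 to 92 mm left of the berth's origin, 58 mm in front of it; 72 mm of room between peg and rail). Origin: on its axis at the bench. The thin plate round its foot is flush and obstructs nothing.
- jar: Bystander: screw jar of wooden pegs, 48 mm in diameter, 65 mm high, standing to the right. Origin: centre of its underside.
- spool: Bystander: spool of thread, 43 mm in diameter, 56 mm high, standing to the left. Origin: centre of its underside.
- polish: Bystander: flat round polish tin, 62 mm in diameter, 22 mm high, near the front edge on the left. Origin: centre of its underside.
- heel: Bystander: dark shoe heel, 58 x 62 x 21 mm, near the front edge on the right. Origin: centre of its underside.

How it is judged:
By the outcome, as a careful person would: the job done as asked, in the order asked, and still so for the second after the job is handed in, with the robot touching nothing.
It also fails if it takes over 69 s, if anything falls off the work surface, if the arm or the gripper's body presses on something with over 40 N, if the wrist force passes 120 N, or if a joint passes its speed limit or range.

## Working session

There is one attempt and no reset: what is moved stays moved. The work goes in short steps, Python scripts to look and compute and a tool call to move; the robot and the scene stay as the last step left them, time stands still between calls to the robot, and variables do not carry over. Pictures are saved under pics/ and viewed, at most 10 in all, crops included, and the job is handed in when it is done.

Besides the shell and the picture viewer there is one more tool, called as name(argument=value, ...), one argument or row to a line, values as JSON. arm_command: Moves the arm, as the interface text tells. Shifts and turns lie within -1 to 1; 1 stands for 75 cm of shift or 60 degrees of turn. Its arguments: {"type":"object","properties":{"steps":{"type":"array"},"grip_force":{"type":"number"}},"required":["steps"]}

```bash
mkdir -p pics; ls; cat > h.py <<'E'
import numpy as np, cv2
from plant import get_state, read_camera, sign_off, recognise
def ground(p,r,c,z=0.):
    K,R,t=map(np.array,(p['K'],p['R'],p['t']))
    d=R.T@np.linalg.inv(K)@[c,r,1]; o=-R.T@t
    return o+d*(z-o[2])/d[2]
def proj(p,X):
    K,R,t=map(np.array,(p['K'],p['R'],p['t']))
    q=K@(R@np.array(X)+t); return q[:2]/q[2]
E
python3 - <<'E'
from h import *
print(get_state())
for n in('scene','side'):
    p=read_camera(n); cv2.imwrite(f'pics/{n}0.png',p['pixels'][:,:,::-1])
    print(n,-np.array(p['R']).T@np.array(p['t']))
    for q,z in [('strop',.028),('strop_left_end',.0125),('strop_right_end',.0125),('berth',.01),('last_peg',.031),('jar',.03),('spool',.028),('polish',.02),('heel',.02)]:
        for d in recognise(p,q)[:2]: print(q,d['conf'],np.round(d['point']),ground(p,*d['point'],z).round(3))
E
```

```text
pics
{'time': 0.0, 'qpos': array([ 1.17998804e+00,  2.87200650e-01,  1.57819059e+00,  1.01234695e-05,
        1.27860431e+00, -1.50006713e-01]), 'dq': array([-0.00089001, -0.00178241, -0.00054906, -0.00127729, -0.00166868,
       -0.00047641]), 'joint_efforts': array([ 7.04803024e-04, -4.05983591e+01, -2.92629951e+01, -4.80081792e-05,
        5.76735532e-03, -1.02046307e-06]), 'eef_pos': array([0.16069231, 0.65491012, 0.2299165 ]), 'tcp_rot': array([ 1.20111468e-01,  9.92759685e-01, -1.15649343e-03, -3.25604539e-04]), 'contact_force': array([ 0.08649708,  0.46627031, -0.27335194]), 'wrist_torque': array([-0.02086232, -0.01078145, -0.03692162]), 'finger_force': 0.0, 'opening': 0.9965813997531237}
scene [ 0.02886445 -0.70008318  0.69180665]
strop 0.83 [247. 312.] [ 0.491 -0.165  0.028]
strop_left_end 0.68 [248. 318.] [ 0.512 -0.164  0.012]
strop_right_end 0.75 [246. 315.] [ 0.509 -0.154  0.012]
berth 0.78 [193. 323.] [0.666 0.002 0.01 ]
last_peg 0.81 [188. 268.] [0.54  0.089 0.031]
jar 0.6 [287. 409.] [ 0.577 -0.378  0.03 ]
spool 0.57 [160. 191.] [0.434 0.354 0.028]
polish 0.67 [181. 186.] [0.376 0.268 0.02 ]
heel 0.98 [307. 291.] [ 0.352 -0.271  0.02 ]
side [0.36792542 0.77079573 0.71271251]
strop 0.84 [184. 271.] [ 0.519 -0.115  0.028]
strop_left_end 0.7 [188. 271.] [ 0.52  -0.114  0.012]
strop_right_end 0.82 [186. 273.] [ 0.514 -0.124  0.012]
berth 0.67 [229. 214.] [0.644 0.072 0.01 ]
last_peg 0.69 [240. 244.] [0.552 0.121 0.031]
jar 0.8 [137. 268.] [ 0.57  -0.379  0.03 ]
spool 0.84 [324. 278.] [0.436 0.345 0.028]
polish 0.78 [306. 309.] [0.378 0.289 0.02 ]
heel 0.84 [163. 329.] [ 0.353 -0.255  0.02 ]
heel 0.64 [324. 278.] [0.437 0.339 0.02 ]
```

```bash
python3 - <<'E'
import cv2
a=cv2.imread('pics/scene0.png')[130:340,150:450]
b=cv2.imread('pics/side0.png')[110:350,130:380]
cv2.imwrite('pics/s0c.png',cv2.resize(a,(800,560),interpolation=2)); cv2.imwrite('pics/d0c.png',cv2.resize(b,None,fx=2.5,fy=2.5,interpolation=2))
E
```

```text
(no output)
```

View pics/s0c.png

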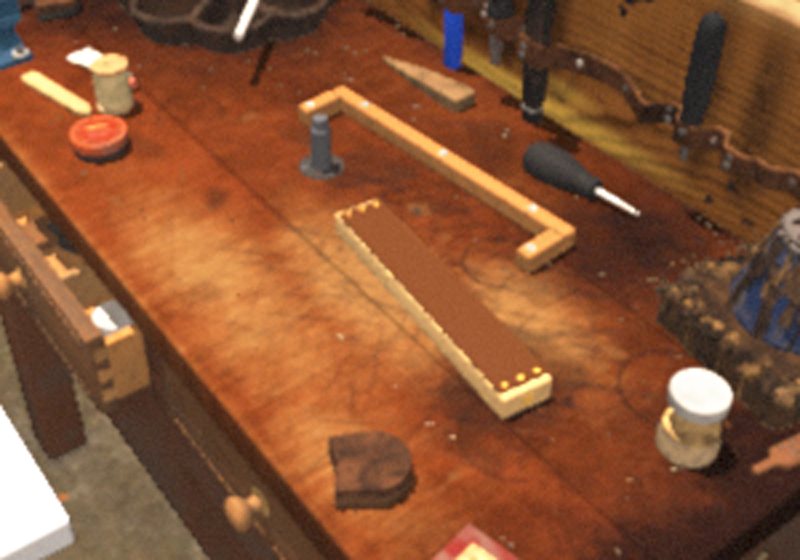

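View pics/d0c.png

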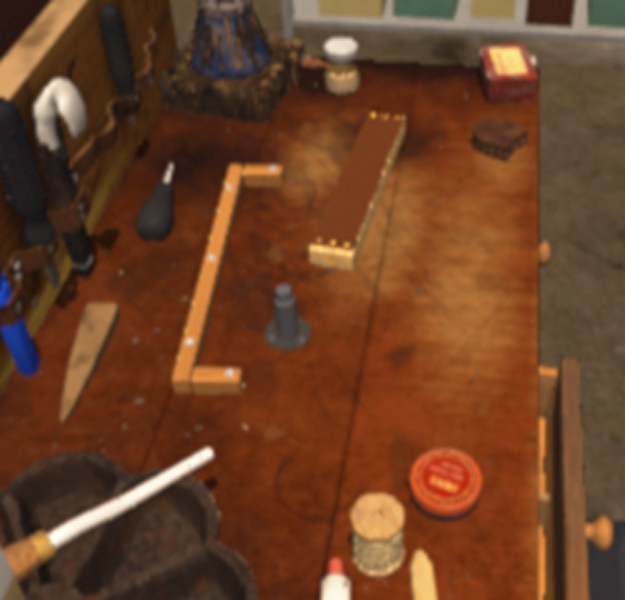

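Scene and side views show the strop lying obliquely in front of the right half of the U. The peg is at crop (320,150) and the berth opens toward the robot. Next I'll fit the known models to clicked corners in both views.

```bash
cat > fit0.py <<'E'
from h import *
from scipy.optimize import least_squares
P={n:read_camera(n) for n in('scene','side')}
def full(n,u,v): return np.array([150+u/2.667,130+v/2.667]) if n=='scene' else np.array([130+u/2.5,110+v/2.5])
def fit(loc,cl,x0):
    # loc: name->local xyz ; cl: [(cam,name,u,v)]
    def X(p,k): 
        l=loc[k];c,s=np.cos(p[2]),np.sin(p[2]); return [p[0]+c*l[0]-s*l[1],p[1]+s*l[0]+c*l[1],l[2]]
    f=lambda p:np.concatenate([proj(P[n],X(p,k))-full(n,u,v) for n,k,u,v in cl])
    r=least_squares(f,x0,loss='soft_l1'); return r.x,f(r.x).reshape(-1,2).round(1).tolist()
# strop local: x to left, y toward robot
S=dict(LF=(.14,.025,.028),LB=(.14,-.025,.028),RF=(-.14,.025,.028),RB=(-.14,-.025,.028))
cs=[('scene','LF',336,212),('scene','LB',378,200),('scene','RB',550,374),('scene','RF',504,406),('side','LF',354,250),('side','LB',311,244),('side','RB',372,114),('side','RF',406,117)]
print('strop',fit(S,cs,[.51,-.12,1.57]))
B=dict(OL=(.043,.174,.022),OR=(.043,-.174,.022),LI=(-.023,.156,.022),LO=(-.023,.174,.022),RI=(-.023,-.156,.022),RO=(-.023,-.174,.022))
cb=[('scene','OL',342,87),('scene','OR',576,232),('scene','LO',299,106),('scene','RI',517,250),('scene','RO',529,260),('side','OL',174,380),('side','OR',230,165),('side','LI',240,369),('side','LO',240,380),('side','RO',281,168),('side','RI',282,178)]
print('berth',fit(B,cb,[.66,.02,0]))
G=dict(T=(0,0,.062),F=(0,0,0))
print('peg',fit(G,[('scene','T',320,118),('scene','F',321,168),('side','T',284,290),('side','F',288,334)],[.55,.1,0]))
E
python3 fit0.py
```

```text
strop (array([ 0.51059718, -0.14194574,  1.46307908]), [[-1.3, 0.3], [-0.3, -1.1], [0.9, 1.8], [-0.8, -1.6], [-0.2, -0.0], [-0.6, -0.3], [-0.6, -2.7], [0.7, -2.1]])
berth (array([0.62028012, 0.01847152, 0.08494058]), [[-0.4, -0.9], [-0.2, -1.1], [-1.2, -0.2], [-1.1, -0.3], [-0.3, -0.5], [-1.4, -1.0], [-0.3, -1.1], [0.9, -1.6], [-0.3, -0.3], [0.6, -2.0], [-0.5, -2.5]])
peg (array([0.55506879, 0.10299944, 0.        ]), [[-0.7, -0.0], [-0.5, -0.5], [-0.4, -0.7], [-0.2, -0.8]])
```

```bash
cat >> h.py <<'E'
from scipy.spatial.transform import Rotation as Ro
BO=np.array([.6203,.0185]); BY=.085
def b2w(x,y): c,s=np.cos(BY),np.sin(BY); return BO+[c*x-s*y,s*x+c*y]
def w2b(x,y): c,s=np.cos(BY),np.sin(BY); d=np.array([x,y])-BO; return np.array([c*d[0]+s*d[1],-s*d[0]+c*d[1]])
def rot(phi,tau,mode):
    d=np.array([np.cos(phi),np.sin(phi),0]);u=np.array([0,0,1.])
    l=np.cos(tau)*d+np.sin(tau)*u; z=np.sin(tau)*d-np.cos(tau)*u
    if mode=='x-': x=-l; y=np.cross(z,x)
    else: y=l; x=np.cross(y,z)
    return Ro.from_matrix(np.c_[x,y,z])
def rel(*targets):
    "targets: (pos, R) ; prints translation/twist from the present pose"
    s=get_state(); R0=Ro.from_quat(s['tcp_rot']); p0=s['eef_pos']
    print('t',round(s['time'],2),'p',p0.round(4),'F',s['contact_force'].round(1),'open',round(s['opening'],2))
    for p,R in targets:
        print((R0.inv().apply(np.array(p)-p0)/.75).round(4).tolist(),((R0.inv()*R).as_rotvec()/np.radians(60)).round(3).tolist())
E
python3 - <<'E'
from h import *
R=rot(-.108,np.radians(12),'x-')
rel(([.50,.28,.16],R),([.455,-.135,.12],R))
E
```

```text
t 1.1 p [0.1609 0.6555 0.2313] F [ 0.4  0.  -0. ] open 1.0
[-0.5584, -0.3784, 0.0951] [-0.013, -0.2, -0.126]
[-0.6321, -0.9301, 0.1485] [-0.013, -0.2, -0.126]
```

arm_command(
  steps=[
    {"translation":[-0.08,-0.05,0.01],"twist":[0,-0.05,-0.03],"fingers":-1},
    {"translation":[-0.16,-0.1,0.02],"twist":[-0.01,-0.1,-0.06],"fingers":-1},
    {"translation":[-0.24,-0.15,0.04],"twist":[-0.01,-0.15,-0.1],"fingers":-1},
    {"translation":[-0.32,-0.2,0.05],"twist":[-0.013,-0.2,-0.126],"fingers":-1},
    {"translation":[-0.4,-0.25,0.07],"twist":[-0.013,-0.2,-0.126],"fingers":-1},
  ],
  grip_force=40,
)

```text
time: 1.72
eef_pos: [0.377, 0.4327, 0.1872]
tcp_rot: [0.053, 0.993, -0.005, 0.105]
contact_force: [0.3, 1.1, -0.3]
opening: -0.002
finger_force: 0.0
```

```bash
python3 - <<'E'
from h import *
R=rot(-.108,np.radians(12),'x-')
rel(([.50,.28,.16],R),([.455,-.135,.12],R))
E
```

```text
t 1.73 p [0.377  0.4327 0.1872] F [ 0.3  1.1 -0.3] open -0.0
[-0.1731, -0.185, 0.074] [0.001, 0.001, 0.001]
[-0.1614, -0.7416, 0.1258] [0.001, 0.001, 0.001]
```

arm_command(
  steps=[
    {"translation":[-0.07,-0.08,0.03],"twist":[0,0,0],"fingers":-1},
    {"translation":[-0.12,-0.15,0.05],"twist":[0,0,0],"fingers":-1},
    {"translation":[-0.14,-0.23,0.06],"twist":[0,0,0],"fingers":-1},
    {"translation":[-0.15,-0.31,0.07],"twist":[0,0,0],"fingers":-1},
    {"translation":[-0.16,-0.38,0.08],"twist":[0,0,0],"fingers":-1},
  ],
)

```text
time: 2.35
eef_pos: [0.4743, 0.1459, 0.155]
tcp_rot: [0.054, 0.993, -0.006, 0.105]
contact_force: [1.2, 0.0, 1.0]
opening: 0.002
finger_force: 0.0
```

arm_command(
  steps=[
    {"translation":[0,-0.08,0.01],"twist":[0,0,0],"fingers":-1},
    {"translation":[0,-0.16,0.02],"twist":[0,0,0],"fingers":-1},
    {"translation":[0,-0.24,0.03],"twist":[0,0,0],"fingers":-1},
    {"translation":[0,-0.32,0.04],"twist":[0,0,0],"fingers":-1},
    {"translation":[0,-0.36,0.046],"twist":[0,0,0],"fingers":-1},
  ],
)

```text
time: 2.98
eef_pos: [0.4515, -0.1242, 0.1213]
tcp_rot: [0.055, 0.993, -0.006, 0.105]
contact_force: [0.7, 0.2, 0.6]
opening: -0.002
finger_force: 0.0
```

```bash
python3 - <<'E'
from h import *
R=rot(-.108,np.radians(12),'x-')
rel(([.455,-.136,.03],R),([.455,-.136,.009],R))
p=read_camera('wrist'); print(p['K'],p['T_tool_cam'])
cv2.imwrite('pics/w1.png',p['pixels'][:,:,::-1])
E
```

```text
t 2.98 p [ 0.4515 -0.1242  0.1213] F [0.7 0.2 0.6] open -0.0
[0.0192, -0.015, 0.1203] [-0.002, 0.001, -0.003]
[0.0251, -0.0149, 0.1477] [-0.002, 0.001, -0.003]
[[325.1922621    0.         280.09954402]
 [  0.         325.1922621  211.08773418]
 [  0.           0.           1.        ]] [[ 5.65765292e-04 -9.66608521e-01 -2.56256994e-01  6.46570423e-02]
 [ 9.99999723e-01  6.70613891e-04 -3.21770597e-04  5.80220421e-04]
 [ 4.82875701e-04 -2.56256741e-01  9.66608633e-01 -1.42471164e-01]
 [ 0.00000000e+00  0.00000000e+00  0.00000000e+00  1.00000000e+00]]
```

View pics/w1.png

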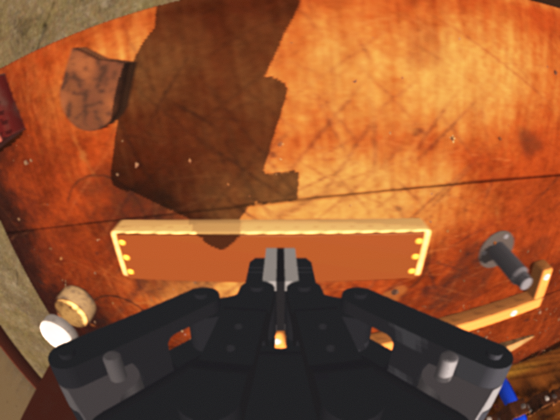

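Wrist view: the strop's front face runs from (113,222) to (432,229) at the bench. Leather corners are at (119,235) and (426,238), the peg's foot is near (497,245), and the closed fingers are at (281,260).

```bash
cat >> h.py <<'E'
def wray(p,s,u,v,z):
    K=p['K'];T=np.array(p['T_tool_cam'])
    x,y=u-K[0][2],v-K[1][2];r=np.hypot(x,y);th=r/K[0][0]
    d=np.array([np.sin(th)*x/r,np.sin(th)*y/r,np.cos(th)])
    R=Ro.from_quat(s['tcp_rot']); o=R.apply(T[:3,3])+s['eef_pos']; w=R.apply(T[:3,:3]@d)
    return o+w*(z-o[2])/w[2]
E
python3 - <<'E'
from h import *
s=get_state();p=read_camera('wrist')
for n,u,v,z in [('FR0',112,222,.0),('FL0',432,229,.0),('FRleath',119,235,.028),('FLleath',426,238,.028),('BL',418,280,.028),('BR',128,276,.028),('pegfoot',497,247,0),('pegtop',525,283,.062)]:
    X=wray(p,s,u,v,z);print(n,X.round(4),w2b(*X[:2]).round(4))
E
```

```text
FR0 [ 0.4775 -0.2906  0.    ] [-0.1685 -0.2958]
FL0 [0.5184 0.0113 0.    ] [-0.1022  0.0015]
FRleath [ 0.4772 -0.2683  0.028 ] [-0.167  -0.2736]
FLleath [ 0.5086 -0.0076  0.028 ] [-0.1135 -0.0166]
BL [ 0.5544 -0.0093  0.028 ] [-0.0681 -0.0221]
BR [ 0.5213 -0.2763  0.028 ] [-0.1237 -0.2854]
pegfoot [0.5526 0.0982 0.    ] [-0.0607  0.0851]
pegtop [0.5533 0.0951 0.062 ] [-0.0602  0.0821]
```

```bash
python3 - <<'E'
from h import *
s=get_state();p=read_camera('wrist')
A=wray(p,s,112,222,.025)[:2];B=wray(p,s,432,229,.025)[:2]
d=B-A;print(A,B,np.linalg.norm(d),'yaw',np.arctan2(d[1],d[0]),'mid',(A+B)/2,w2b(*((A+B)/2)))
im=p['pixels']; print(im[205:250,200].tolist()); print(im[205:250,380].tolist())
E
```

```text
[ 0.46533752 -0.27040461] [0.50252906 0.0008427 ] 0.2737851666257714 yaw 1.4345329760097634 mid [ 0.48393329 -0.13478095] [-0.14888758 -0.14115034]
[[92, 48, 27], [88, 45, 23], [89, 47, 25], [86, 45, 26], [78, 41, 25], [68, 36, 21], [65, 36, 20], [72, 37, 20], [84, 43, 24], [86, 43, 24], [86, 43, 24], [81, 39, 22], [77, 37, 22], [73, 37, 20], [97, 60, 35], [146, 101, 59], [178, 128, 76], [189, 137, 80], [197, 143, 85], [204, 149, 88], [208, 152, 90], [207, 152, 89], [207, 152, 89], [209, 153, 91], [209, 153, 90], [211, 157, 93], [217, 161, 95], [231, 173, 101], [227, 168, 98], [169, 115, 66], [103, 59, 33], [104, 52, 30], [136, 65, 31], [180, 87, 41], [196, 97, 45], [197, 98, 45], [196, 97, 45], [195, 97, 45], [195, 95, 44], [195, 96, 46], [194, 94, 45], [194, 94, 44], [194, 94, 44], [194, 95, 44], [195, 94, 45]]
[[227, 145, 71], [226, 145, 72], [231, 150, 74], [237, 159, 77], [240, 164, 78], [240, 163, 78], [238, 160, 75], [239, 161, 77], [240, 163, 77], [242, 167, 80], [244, 169, 81], [243, 168, 80], [239, 163, 80], [230, 157, 83], [214, 152, 86], [208, 153, 90], [210, 155, 91], [216, 160, 94], [226, 168, 98], [231, 175, 102], [234, 181, 105], [235, 183, 108], [236, 185, 108], [238, 188, 110], [245, 200, 119], [252, 218, 129], [251, 208, 122], [229, 163, 93], [182, 111, 64], [195, 106, 61], [201, 102, 53], [196, 95, 46], [197, 96, 47], [196, 96, 46], [196, 95, 46], [196, 96, 48], [196, 96, 47], [197, 96, 47], [197, 95, 47], [197, 97, 48], [196, 96, 48], [194, 96, 48], [195, 96, 47], [195, 97, 48], [194, 96, 46]]
```

```bash
python3 - <<'E'
from h import *
s=get_state();p=read_camera('wrist');im=p['pixels'].astype(int)
for z,lo in ((0,1),(.026,0)):
    pts=[]
    for u in list(range(135,195,6))+list(range(320,415,6)):
        c=im[200:260,u,2]-.45*im[200:260,u,0]*0; 
        g=(im[200:260,u,1]/(im[200:260,u,0]+1.)) # wood has higher g/r
        m=np.where(g>.69)[0]; 
        if len(m)<5: continue
        v=200+(m[0] if lo else m[-1]+1)-.0; pts.append(np.r_[wray(p,s,u,v,z)[:2],u,v])
    pts=np.array(pts); k=np.polyfit(pts[:,1],pts[:,0],1); r=pts[:,0]-np.polyval(k,pts[:,1])
    print(z,k,'yaw',np.pi/2-np.arctan(k[0]),'rms',r.std(),'x at y=-.14',np.polyval(k,-.14)); print(pts[::5].round(3).tolist())
E
```

```text
0 [0.04460018 0.49070263] yaw 1.5262256872032927 rms 0.006340181757863405 x at y=-.14 0.4844586040458366
[[0.479, -0.261, 135.0, 221.0], [0.482, -0.23, 165.0, 221.0], [0.478, -0.091, 320.0, 201.0], [0.483, -0.065, 350.0, 203.0], [0.492, -0.038, 380.0, 210.0], [0.505, -0.009, 410.0, 219.0]]
0.026 [0.10201127 0.50452754] yaw 1.4691367219039835 rms 0.0004020606147700689 x at y=-.14 0.4902459673252026
[[0.479, -0.249, 135.0, 234.0], [0.482, -0.221, 165.0, 235.0], [0.494, -0.095, 320.0, 234.0], [0.497, -0.071, 350.0, 234.0], [0.501, -0.045, 380.0, 234.0], [0.502, -0.019, 410.0, 232.0]]
```

```bash
python3 - <<'E'
from h import *
R=rot(-.105,np.radians(12),'x-')
rel(([.455,-.134,.012],R),([.455,-.134,.009],R))
E
```

```text
t 3.17 p [ 0.4517 -0.1215  0.121 ] F [ 0.9 -0.8 -0.4] open -0.0
[0.0242, -0.0162, 0.1434] [-0.001, 0.0, -0.005]
[0.0251, -0.0162, 0.1473] [-0.001, 0.0, -0.005]
```

arm_command(
  steps=[
    {"translation":[0.01,-0.01,0.06],"twist":[0,0,-0.005],"fingers":-1},
    {"translation":[0.02,-0.016,0.1],"twist":[0,0,-0.005],"fingers":-1},
    {"translation":[0.024,-0.016,0.13],"twist":[0,0,-0.005],"fingers":-1},
    {"translation":[0.025,-0.016,0.145],"twist":[0,0,-0.005],"fingers":-1},
    {"translation":[0.025,-0.016,0.147],"twist":[0,0,-0.005],"fingers":-1},
  ],
)

```text
time: 3.8
eef_pos: [0.4553, -0.1328, 0.009]
tcp_rot: [0.05, 0.993, -0.006, 0.104]
contact_force: [-0.6, -0.0, 0.2]
opening: 0.002
finger_force: 0.0
```

```bash
python3 - <<'E'
from h import *
R=rot(-.105,np.radians(12),'x-')
rel(([.475,-.136,.009],R),([.505,-.139,.009],R),([.525,-.141,.009],R))
E
```

```text
t 3.8 p [ 0.4553 -0.1328  0.009 ] F [-0.6 -0.   0.2] open 0.0
[-0.026, -0.0015, 0.0055] [-0.0, -0.0, 0.003]
[-0.0654, -0.0015, 0.0138] [-0.0, -0.0, 0.003]
[-0.0916, -0.0014, 0.0194] [-0.0, -0.0, 0.003]
```

arm_command(
  steps=[
    {"translation":[-0.016,-0.001,0.0034],"twist":[0,0,0],"fingers":-1},
    {"translation":[-0.026,-0.0015,0.0055],"twist":[0,0,0],"fingers":-1},
    {"translation":[-0.034,-0.0015,0.0072],"twist":[0,0,0],"fingers":-1},
    {"translation":[-0.042,-0.0015,0.0089],"twist":[0,0,0],"fingers":-1},
    {"translation":[-0.05,-0.0015,0.0106],"twist":[0,0,0],"fingers":-1},
  ],
)

```text
time: 4.42
eef_pos: [0.4931, -0.1388, 0.0091]
tcp_rot: [0.051, 0.993, -0.006, 0.104]
contact_force: [-3.7, 0.3, 2.5]
opening: 0.004
finger_force: 1.7
```

```bash
cat >> h.py <<'E'
def front(save=None):
    "strop front top edge line from wrist view: yaw, x of line at y, and ends"
    s=get_state();p=read_camera('wrist');im=cv2.GaussianBlur(p['pixels'],(3,3),0).astype(int)
    if save: cv2.imwrite(save,p['pixels'][:,:,::-1])
    pts=[]
    for u in range(30,530,4):
        if 225<u<335: continue
        g=im[150:300,u,1]/(im[150:300,u,0]+1.); m=g>.66
        # leather: g/r ~.5 run of >=15 px right below a wood band
        for k in range(3,130):
            if m[k-3:k].all() and not m[k+3:k+15].any() and (np.abs(g[k+4:k+15]-.49)<.04).all():
                pts.append(np.r_[wray(p,s,u,150+k+1,.028)[:2],u,150+k]);break
    pts=np.array(pts)
    if len(pts)<8: print('few',len(pts)); return
    y,x=pts[:,1],pts[:,0]; ok=np.ones(len(x),bool)
    for _ in range(6):
        k=np.polyfit(y[ok],x[ok],1); r=abs(x-np.polyval(k,y)); ok=r<max(.0015,2*np.median(r))
    print('n',ok.sum(),'yaw',round(np.pi/2-np.arctan(k[0]),4),'x@-.14',np.polyval(k,-.14).round(4),'yrange',y[ok].min().round(3),y[ok].max().round(3),'rms',r[ok].std().round(5))
    print('theta',round(np.pi/2+BY-(np.pi/2-np.arctan(k[0])),4),'ends',[w2b(np.polyval(k,q),q).round(4).tolist() for q in(y[ok].min(),y[ok].max())])
    return pts
E
python3 - <<'E'
from h import *
front('pics/w2.png')
R=rot(-.105,np.radians(12),'x-')
rel(([.525,-.141,.009],R))
E
```

```text
few 0
t 4.47 p [ 0.494  -0.1392  0.0094] F [-0.3  0.5 -0.7] open -0.0
[-0.0403, 0.0018, 0.0091] [-0.001, 0.001, 0.002]
```

View pics/w2.png

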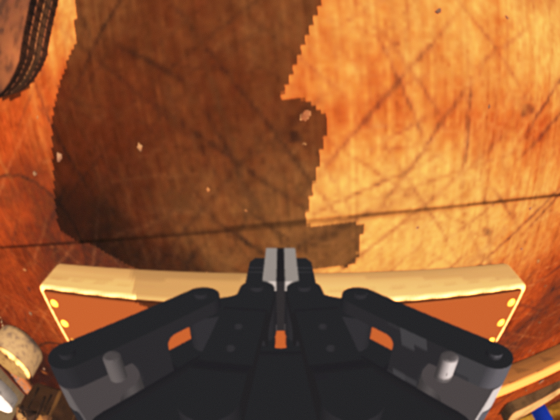

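Wrist view: the fingers are on the front face and the strop is still square to them. Its right front corner is at (42,287) and its left at (524,287).

```bash
python3 - <<'E'
from h import *
s=get_state();p=read_camera('wrist')
A=wray(p,s,41,287,.025)[:2];B=wray(p,s,525,286,.025)[:2];d=B-A;print(A,B,np.linalg.norm(d),np.arctan2(d[1],d[0]))
th=.19;q=w2b(*s['eef_pos'][:2]);perp=q@[np.cos(th),-np.sin(th)];print('perp',perp,'need',-.0695-perp)
R=rot(-.105,np.radians(12),'x-'); D=-.0695-perp
t=s['eef_pos'][:2]+D*np.array([np.cos(-.105),np.sin(-.105)])
print(t);rel(([*t,.009],R))
E
```

```text
[ 0.49124966 -0.27397634] [ 0.51884442 -0.00129226] 0.27407677141987585 1.4699428393751455
perp -0.1090634940525712 need 0.03956349405257119
[ 0.53336353 -0.14329883]
t 4.53 p [ 0.4939 -0.1391  0.0093] F [ 0.1  0.3 -0.8] open 0.0
[-0.0516, -0.0001, 0.0115] [-0.001, 0.001, 0.002]
```

arm_command(
  steps=[
    {"translation":[-0.01,0,0.0022],"twist":[0,0,0],"fingers":-1},
    {"translation":[-0.02,0,0.0044],"twist":[0,0,0],"fingers":-1},
    {"translation":[-0.03,0,0.0067],"twist":[0,0,0],"fingers":-1},
    {"translation":[-0.041,0,0.009],"twist":[0,0,0],"fingers":-1},
    {"translation":[-0.0516,0,0.0115],"twist":[0,0,0],"fingers":-1},
  ],
)

```text
time: 5.15
eef_pos: [0.5332, -0.143, 0.0088]
tcp_rot: [0.051, 0.993, -0.006, 0.104]
contact_force: [-2.1, -0.5, 1.5]
opening: 0.001
finger_force: 1.3
```

```bash
python3 - <<'E'
from h import *
s=get_state();p=read_camera('scene');q=read_camera('side')
a=cv2.resize(p['pixels'][150:300,240:390],(600,600),interpolation=2)[:,:,::-1]
cv2.imwrite('pics/s2.png',a)
R=rot(-.105,np.radians(12),'x-')
print(w2b(*s['eef_pos'][:2]));rel(([*s['eef_pos'][:2],.009],R))
E
```

```text
[-0.10053969 -0.15356537]
t 5.25 p [ 0.5341 -0.1435  0.0094] F [ 0.6 -0.1 -0.3] open -0.0
[0.0014, 0.0005, 0.0002] [-0.002, 0.003, 0.002]
```

View pics/s2.png

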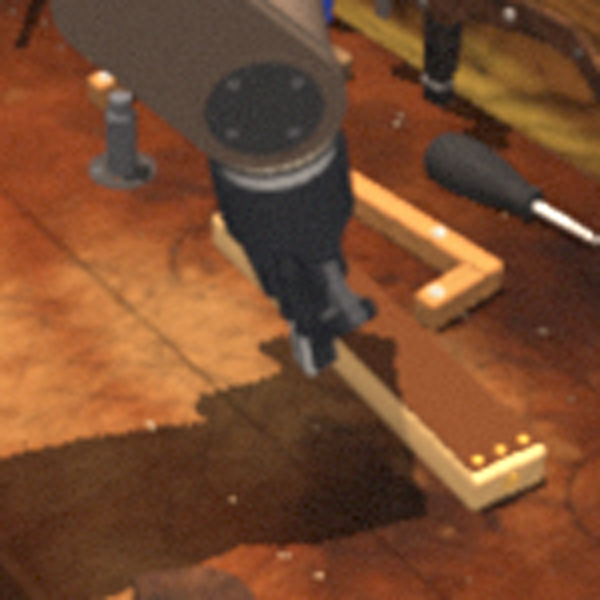

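Scene view: the strop moved straight back with no turn, left end at (230,235) well clear of the peg and right end face from (475,483) to (545,450). The next push is on the right end.

```bash
cat >> h.py <<'E'
_rot=rot
def rot(phi,tau,mode):
    if mode!='x+': return _rot(phi,tau,mode)
    M=_rot(phi,tau,'x-').as_matrix().copy(); M[:,:2]*=-1; return Ro.from_matrix(M)
E
python3 - <<'E'
from h import *
p=read_camera('scene')
for u,v,z in((475,483,.025),(545,450,.025),(475,510,0),(545,480,0)): 
    X=ground(p,150+v/4,240+u/4,z);print(X.round(4),w2b(*X[:2]).round(4))
R0=rot(-.105,np.radians(12),'x-');R1=rot(1.466,np.radians(7),'x+')
rel(([.515,-.142,.02],R0),([.50,-.16,.11],R0),([.545,-.31,.12],R1))
E
```

```text
[ 0.5281 -0.2813  0.025 ] [-0.1174 -0.2909]
[ 0.5769 -0.2858  0.025 ] [-0.069  -0.2996]
[ 0.5325 -0.2805  0.    ] [-0.1129 -0.2904]
[ 0.5803 -0.287   0.    ] [-0.0658 -0.301 ]
t 5.3 p [ 0.5338 -0.1434  0.0093] F [0.1 0.7 0.3] open 0.0
[0.0216, -0.0008, -0.0192] [-0.002, 0.002, 0.002]
[0.0134, -0.0269, -0.1401] [-0.002, 0.002, 0.002]
[-0.0679, -0.2197, -0.1359] [0.066, 0.252, 1.506]
```

arm_command(
  steps=[
    {"translation":[0.0216,0,-0.015],"twist":[0,0,0],"fingers":-1},
    {"translation":[0.02,-0.02,-0.08],"twist":[0,0.01,0.1],"fingers":-1},
    {"translation":[0.012,-0.06,-0.135],"twist":[0.01,0.04,0.27],"fingers":-1},
    {"translation":[0,-0.12,-0.14],"twist":[0.02,0.07,0.43],"fingers":-1},
    {"translation":[-0.03,-0.18,-0.14],"twist":[0.03,0.1,0.6],"fingers":-1},
  ],
)

```text
time: 5.92
eef_pos: [0.5194, -0.2787, 0.1183]
tcp_rot: [0.36, 0.931, 0.013, 0.051]
contact_force: [0.1, -0.1, 1.7]
opening: -0.004
finger_force: 0.0
```

```bash
python3 - <<'E'
from h import *
R1=rot(1.466,np.radians(7),'x+')
rel(([.553,-.312,.11],R1))
print(get_state()['qpos'].round(2))
E
```

```text
t 5.92 p [ 0.5194 -0.2787  0.1183] F [ 0.1 -0.1  1.7] open -0.0
[-0.0619, -0.0035, 0.0161] [0.038, 0.155, 0.9]
[-0.69  0.17  1.94  0.07  0.95 -1.56]
```

arm_command(
  steps=[
    {"translation":[-0.02,0,0.0],"twist":[0.007,0.03,0.17],"fingers":-1},
    {"translation":[-0.04,-0.003,0.005],"twist":[0.015,0.06,0.34],"fingers":-1},
    {"translation":[-0.062,-0.0035,0.01],"twist":[0.022,0.09,0.52],"fingers":-1},
    {"translation":[-0.062,-0.0035,0.016],"twist":[0.03,0.12,0.7],"fingers":-1},
    {"translation":[-0.062,-0.0035,0.016],"twist":[0.038,0.155,0.87],"fingers":-1},
  ],
)

```text
time: 6.55
eef_pos: [0.553, -0.3104, 0.1078]
tcp_rot: [0.731, 0.68, 0.044, -0.042]
contact_force: [-0.1, 0.2, 0.9]
opening: -0.001
finger_force: 0.0
```

```bash
python3 - <<'E'
from h import *
R1=rot(1.466,np.radians(7),'x+')
rel(([.5525,-.310,.06],R1),([.5525,-.308,.013],R1))
p=read_camera('wrist');cv2.imwrite('pics/w3.png',p['pixels'][:,:,::-1])
E
```

```text
t 6.55 p [ 0.553  -0.3104  0.1078] F [-0.1  0.2  0.9] open -0.0
[-0.0072, -0.0007, 0.0633] [-0.005, 0.0, 0.031]
[-0.0122, -0.0008, 0.1258] [-0.005, 0.0, 0.031]
```

View pics/w3.png

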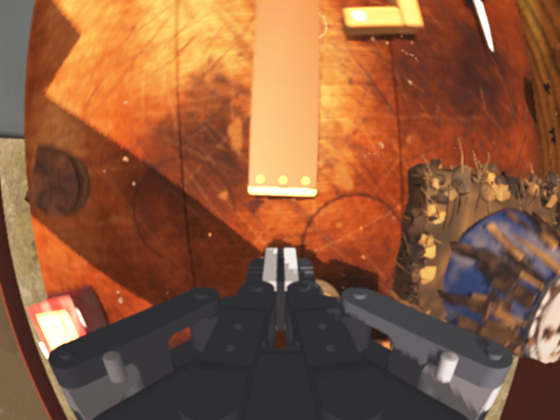

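Wrist view: the right end face runs from (249,192) to (317,193), straight ahead of the fingers at (281,250). The jar is hidden behind the hand.

```bash
python3 - <<'E'
from h import *
s=get_state();p=read_camera('wrist')
A=wray(p,s,249,189,.026);B=wray(p,s,317,190,.026);print(A,B)
A=wray(p,s,258,30,.026);B=wray(p,s,322,30,.026);print(A,B, 'left & right sides far')
E
```

```text
[ 0.53333527 -0.27821319  0.026     ] [ 0.58181464 -0.28259449  0.026     ]
[ 0.5482777  -0.15957269  0.026     ] [ 0.59567508 -0.16267034  0.026     ] left & right sides far
```

arm_command(
  steps=[
    {"translation":[-0.004,-0.001,0.04],"twist":[-0.005,0,0.015],"fingers":-1},
    {"translation":[-0.007,-0.001,0.075],"twist":[-0.005,0,0.03],"fingers":-1},
    {"translation":[-0.01,-0.001,0.1],"twist":[-0.005,0,0.03],"fingers":-1},
    {"translation":[-0.012,-0.001,0.12],"twist":[-0.005,0,0.03],"fingers":-1},
    {"translation":[-0.0122,-0.001,0.1258],"twist":[-0.005,0,0.03],"fingers":-1},
  ],
)

```text
time: 7.28
eef_pos: [0.5518, -0.3076, 0.0125]
tcp_rot: [0.739, 0.671, 0.045, -0.041]
contact_force: [0.3, 0.7, -0.3]
opening: -0.001
finger_force: 0.0
```

```bash
python3 - <<'E'
from h import *
R1=rot(1.46,np.radians(7),'x+')
rel(([.5545,-.297,.013],R1),([.5605,-.2437,.013],R1),([.5726,-.1383,.013],R1))
E
```

```text
t 7.28 p [ 0.5518 -0.3076  0.0125] F [ 0.3  0.7 -0.3] open -0.0
[0.0144, 0.0023, 0.001] [-0.002, 0.0, 0.013]
[0.0854, 0.0034, 0.0097] [-0.002, 0.0, 0.013]
[0.2258, 0.0058, 0.0269] [-0.002, 0.0, 0.013]
```

arm_command(
  steps=[
    {"translation":[0.0144,0.0023,0.001],"twist":[-0.002,0,0.013],"fingers":-1},
    {"translation":[0.026,0.0025,0.0024],"twist":[-0.002,0,0.013],"fingers":-1},
    {"translation":[0.04,0.0027,0.0041],"twist":[-0.002,0,0.013],"fingers":-1},
    {"translation":[0.054,0.0029,0.0058],"twist":[-0.002,0,0.013],"fingers":-1},
    {"translation":[0.068,0.0031,0.0076],"twist":[-0.002,0,0.013],"fingers":-1},
  ],
)

```text
time: 7.9
eef_pos: [0.56, -0.257, 0.0148]
tcp_rot: [0.744, 0.666, 0.046, -0.039]
contact_force: [-0.8, -3.1, 3.1]
opening: -0.0
finger_force: 1.6
```

```bash
python3 - <<'E'
from h import *
R1=rot(1.46,np.radians(7),'x+')
p=read_camera('wrist');cv2.imwrite('pics/w4.png',p['pixels'][:300,:,::-1])
rel(([.5726,-.1383,.013],R1))
q=read_camera('side');cv2.imwrite('pics/d4.png',cv2.resize(q['pixels'][140:280,190:310],None,fx=4,fy=4,interpolation=2)[:,:,::-1])
E
```

```text
t 7.95 p [ 0.5599 -0.2554  0.0145] F [-0.9 -1.7  1.2] open 0.0
[0.1556, -0.0004, 0.021] [0.002, 0.0, 0.0]
```

View pics/w4.png

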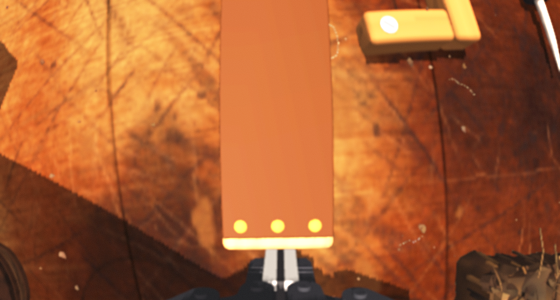

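Wrist view: the fingers bear on the middle of the end face, (222..332, 243), and the strop is aligned with the tool axis. The right block is at (415,25).

arm_command(
  steps=[
    {"translation":[0.015,0,0.003],"twist":[0,0,0],"fingers":-1},
    {"translation":[0.03,0,0.005],"twist":[0,0,0],"fingers":-1},
    {"translation":[0.045,0,0.007],"twist":[0,0,0],"fingers":-1},
    {"translation":[0.06,-0.0002,0.009],"twist":[0,0,0],"fingers":-1},
    {"translation":[0.075,-0.0003,0.011],"twist":[0,0,0],"fingers":-1},
  ],
)

```text
time: 8.62
eef_pos: [0.5655, -0.1998, 0.0126]
tcp_rot: [0.744, 0.665, 0.045, -0.04]
contact_force: [-0.6, -4.8, 2.0]
opening: -0.002
finger_force: 1.7
```

```bash
python3 - <<'E'
from h import *
R1=rot(1.46,np.radians(7),'x+')
rel(([.5726,-.1383,.013],R1))
q=read_camera('side');cv2.imwrite('pics/d5.png',cv2.resize(q['pixels'][140:280,190:310],None,fx=4,fy=4,interpolation=2)[:,:,::-1])
E
```

```text
t 8.62 p [ 0.5655 -0.1998  0.0126] F [-0.6 -4.8  2. ] open -0.0
[0.0819, 0.0002, 0.0094] [0.001, 0.001, -0.0]
```

View pics/d5.png

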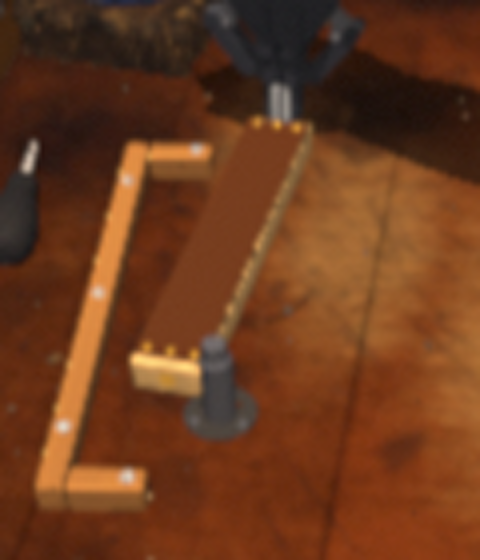

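Side view: the left end face runs from (133,370) to (203,378) and is moving in behind the peg at (217,390). I'll check the clearance numerically.

```bash
python3 - <<'E'
from h import *
q=read_camera('side')
f=lambda u,v,z:w2b(*ground(q,140+v/4,190+u/4,z)[:2]).round(4)
for n,u,v,z in[('LBtop',132,354,.025),('LBbot',136,385,0),('LFbot',203,394,0),('RFtop',312,127,.026),('RBtop',248,121,.026),('pegL',205,408,0),('pegR',234,408,0),('railin R',148,147,.022),('railin L',70,468,.022),('blkL front',146,468,.022)]: print(n,f(u,v,z))
E
```

```text
LBtop [0.0006 0.0645]
LBbot [0.0002 0.0679]
LFbot [-0.0449  0.0747]
RFtop [-0.0989 -0.1888]
RBtop [-0.0487 -0.1954]
pegL [-0.0477  0.0872]
pegR [-0.0665  0.0866]
railin R [ 0.0251 -0.1649]
railin L [0.0232 0.1607]
blkL front [-0.0226  0.1592]
```

arm_command(
  steps=[
    {"translation":[0.016,0,0.002],"twist":[0,0,0],"fingers":-1},
    {"translation":[0.032,0,0.004],"twist":[0,0,0],"fingers":-1},
    {"translation":[0.048,0.0001,0.006],"twist":[0,0,0],"fingers":-1},
    {"translation":[0.065,0.0001,0.008],"twist":[0,0,0],"fingers":-1},
    {"translation":[0.082,0.0002,0.0098],"twist":[0,0,0],"fingers":-1},
  ],
)

```text
time: 9.35
eef_pos: [0.5723, -0.1379, 0.0124]
tcp_rot: [0.744, 0.665, 0.045, -0.04]
contact_force: [-0.4, -1.9, -1.1]
opening: -0.0
finger_force: 0.7
```

```bash
python3 - <<'E'
from h import *
R1=rot(1.46,np.radians(7),'x+')
rel(([.5726,-.1383,.013],R1))
q=read_camera('side');cv2.imwrite('pics/d6.png',cv2.resize(q['pixels'][140:280,190:310],None,fx=4,fy=4,interpolation=2)[:,:,::-1])
E
```

```text
t 9.35 p [ 0.5723 -0.1379  0.0124] F [-0.4 -1.9 -1.1] open -0.0
[-0.0004, 0.0004, -0.0008] [0.0, 0.001, -0.001]
```

View pics/d6.png

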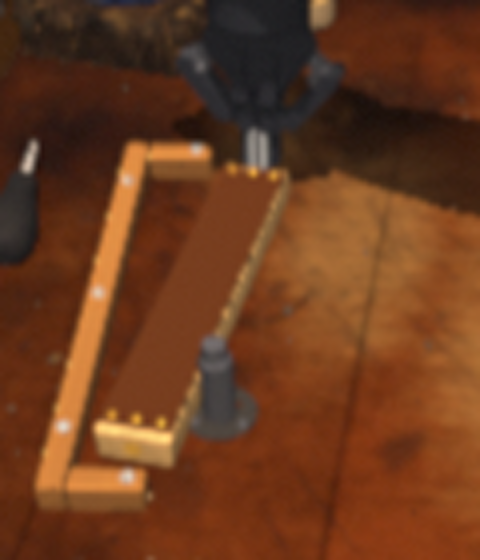

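Side view: the left end (96..175, 445) is behind the peg and in front of the left block. The right end (222..290, 170) is still in front of the right block.

```bash
python3 - <<'E'
from h import *
q=read_camera('side')
f=lambda u,v,z:w2b(*ground(q,140+v/4,190+u/4,z)[:2]).round(4)
for n,u,v,z in[('LBtop',95,424,.025),('LBbot',99,453,0),('LFbot',172,465,0),('RFtop',290,170,.026),('RBtop',222,168,.026),('blkL in front',146,468,.022),('blkRinfront',211,162,.022)]: print(n,f(u,v,z))
R1=rot(1.46,np.radians(7),'x+');R2=rot(.0,np.radians(12),'x-')
a=b2w(-.115,-.19);b=b2w(-.115,-.10);print(a,b)
s=get_state()['eef_pos']
rel(([s[0]-.002,s[1]-.02,.02],R1),([s[0]-.01,s[1]-.05,.11],R1),([*a,.12],R2),([*b,.12],R2))
print(get_state()['qpos'].round(2))
E
```

```text
LBtop [0.0136 0.127 ]
LBbot [0.014  0.1282]
LFbot [-0.0332  0.1367]
RFtop [-0.0863 -0.1337]
RBtop [-0.0354 -0.1347]
blkL in front [-0.0226  0.1592]
blkRinfront [-0.0253 -0.1472]
[ 0.52184575 -0.18057727] [ 0.51420496 -0.0909022 ]
t 9.45 p [ 0.5724 -0.1371  0.0126] F [-0.1 -0.7 -0.2] open 0.0
[-0.0254, 0.0003, -0.0131] [0.0, -0.0, 0.001]
[-0.0513, -0.0059, -0.1372] [0.0, -0.0, 0.001]
[-0.0471, -0.0606, -0.1501] [-0.07, -0.238, -1.61]
[0.0698, -0.0838, -0.1357] [-0.07, -0.238, -1.61]
[-0.46  0.38  1.9   0.15  0.9  -0.44]
```

arm_command(
  steps=[
    {"translation":[-0.0254,0,-0.013],"twist":[0,0,0],"fingers":-1},
    {"translation":[-0.045,-0.004,-0.09],"twist":[0,0,0],"fingers":-1},
    {"translation":[-0.05,-0.01,-0.14],"twist":[0,-0.02,-0.17],"fingers":-1},
    {"translation":[-0.05,-0.03,-0.145],"twist":[-0.01,-0.05,-0.34],"fingers":-1},
    {"translation":[-0.04,-0.05,-0.145],"twist":[-0.02,-0.08,-0.5],"fingers":-1},
  ],
)

```text
time: 10.07
eef_pos: [0.5308, -0.1801, 0.1192]
tcp_rot: [0.547, 0.837, 0.03, 0.011]
contact_force: [0.0, 0.9, -0.3]
opening: 0.001
finger_force: 0.0
```

```bash
python3 - <<'E'
from h import *
R2=rot(.0,np.radians(12),'x-')
b=b2w(-.116,-.108);print(b)
rel(([*b,.10],R2))
E
```

```text
[ 0.51388775 -0.09895822]
t 10.07 p [ 0.5308 -0.1801  0.1192] F [ 0.   0.9 -0.3] open 0.0
[0.1078, 0.0211, 0.0286] [-0.055, -0.155, -1.107]
```

arm_command(
  steps=[
    {"translation":[0.02,0.004,0.0],"twist":[-0.01,-0.03,-0.17],"fingers":-1},
    {"translation":[0.05,0.01,0.005],"twist":[-0.02,-0.05,-0.35],"fingers":-1},
    {"translation":[0.08,0.016,0.01],"twist":[-0.03,-0.08,-0.52],"fingers":-1},
    {"translation":[0.108,0.021,0.02],"twist":[-0.04,-0.1,-0.7],"fingers":-1},
    {"translation":[0.108,0.021,0.028],"twist":[-0.05,-0.13,-0.87],"fingers":-1},
  ],
)

```text
time: 10.7
eef_pos: [0.5134, -0.0964, 0.0992]
tcp_rot: [0.122, 0.988, 0.008, 0.091]
contact_force: [0.3, -0.9, -0.1]
opening: -0.003
finger_force: 0.0
```

```bash
python3 - <<'E'
from h import *
R2=rot(.0,np.radians(12),'x-')
rel(([*b2w(-.116,-.108),.05],R2),([*b2w(-.116,-.108),.010],R2))
E
```

```text
t 10.7 p [ 0.5134 -0.0964  0.0992] F [ 0.3 -0.9 -0.1] open -0.0
[0.0102, -0.0056, 0.0646] [-0.009, -0.025, -0.234]
[0.0196, -0.0077, 0.1171] [-0.009, -0.025, -0.234]
```

arm_command(
  steps=[
    {"translation":[0.005,-0.004,0.03],"twist":[-0.005,-0.015,-0.13],"fingers":-1},
    {"translation":[0.01,-0.0056,0.06],"twist":[-0.009,-0.025,-0.234],"fingers":-1},
    {"translation":[0.015,-0.007,0.09],"twist":[-0.009,-0.025,-0.234],"fingers":-1},
    {"translation":[0.019,-0.0077,0.11],"twist":[-0.009,-0.025,-0.234],"fingers":-1},
    {"translation":[0.0196,-0.0077,0.1165],"twist":[-0.009,-0.025,-0.234],"fingers":-1},
  ],
)

```text
time: 11.32
eef_pos: [0.5134, -0.0991, 0.0092]
tcp_rot: [0.004, 0.995, 0.001, 0.103]
contact_force: [0.4, 0.3, -0.6]
opening: 0.005
finger_force: 0.0
```

```bash
python3 - <<'E'
from h import *
R2=rot(.0,np.radians(12),'x-');R3=rot(.05,np.radians(12),'x-')
rel(([*b2w(-.095,-.108),.010],R2),([*b2w(-.065,-.108),.010],R3))
E
```

```text
t 11.32 p [ 0.5134 -0.0991  0.0092] F [ 0.4  0.3 -0.6] open 0.0
[-0.0281, 0.0028, 0.0048] [0.001, -0.003, -0.007]
[-0.0671, 0.0065, 0.0129] [-0.009, -0.003, -0.054]
```

arm_command(
  steps=[
    {"translation":[-0.02,0.002,0.0035],"twist":[0,0,0],"fingers":-1},
    {"translation":[-0.032,0.003,0.006],"twist":[-0.002,0,-0.015],"fingers":-1},
    {"translation":[-0.044,0.004,0.008],"twist":[-0.004,0,-0.03],"fingers":-1},
    {"translation":[-0.056,0.0055,0.0105],"twist":[-0.007,0,-0.045],"fingers":-1},
    {"translation":[-0.067,0.0065,0.0129],"twist":[-0.009,0,-0.054],"fingers":-1},
  ],
)

```text
time: 11.95
eef_pos: [0.5655, -0.0939, 0.0107]
tcp_rot: [-0.026, 0.994, 0.002, 0.103]
contact_force: [-1.6, -1.1, 1.1]
opening: 0.001
finger_force: 0.7
```

```bash
cat > ov.py <<'E'
import sys
from h import *
# grey out: match strop pose by leather/wood colour in the side view is skipped; save crop
q=read_camera('side');cv2.imwrite(sys.argv[1],cv2.resize(q['pixels'][140:280,190:310],None,fx=4,fy=4,interpolation=2)[:,:,::-1])
p=read_camera('scene');cv2.imwrite(sys.argv[1].replace('d','s'),cv2.resize(p['pixels'][140:260,240:390],None,fx=4,fy=4,interpolation=2)[:,:,::-1])
for pic,n in((q,'side'),(p,'scene')):
    hsv=cv2.cvtColor(pic['pixels'],cv2.COLOR_RGB2HSV)
    for k in('strop_left_end','strop_right_end'):
        for d in recognise(pic,k)[:1]: print(n,k,d['conf'],d['point'],w2b(*ground(pic,*d['point'],.0125)[:2]).round(4))
E
python3 - <<'E'
from h import *
s=get_state();print(w2b(*s['eef_pos'][:2]),s['contact_force'])
p=read_camera('wrist');q=read_camera('side')
a=p['pixels'][60:360]; b=cv2.resize(q['pixels'][140:280,190:310],(257,300),interpolation=2)
cv2.imwrite('pics/c7.png',np.hstack([a[:,20:],b])[:,:,::-1])
E
```

```text
[-0.06414832 -0.10733444] [-1.60063387 -1.08815714  1.08493604]
```

View pics/c7.png

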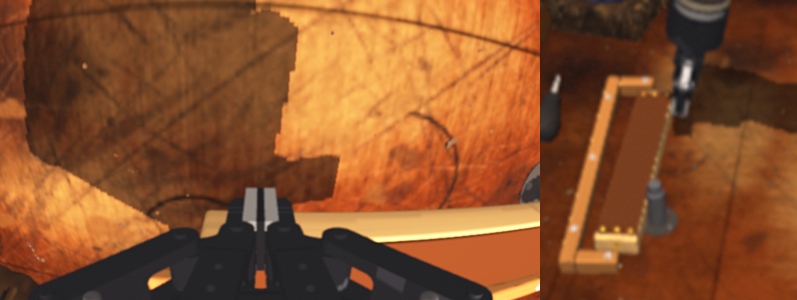

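Wrist and side views: the right end has swung in, and the front face is at image row about 210 to 230. The left end is behind the peg with a small gap left to the rail.

```bash
python3 - <<'E'
from h import *
R3=rot(.085,np.radians(12),'x-')
rel(([*b2w(-.044,-.107),.010],R3))
E
```

```text
t 12.05 p [ 0.5661 -0.094   0.0109] F [ 0.  -0.8  0.3] open 0.0
[-0.0253, 0.0015, 0.0066] [-0.007, -0.001, -0.031]
```

arm_command(
  steps=[
    {"translation":[-0.008,0.0003,0.002],"twist":[-0.002,0,-0.01],"fingers":-1},
    {"translation":[-0.013,0.0006,0.003],"twist":[-0.004,0,-0.02],"fingers":-1},
    {"translation":[-0.018,0.001,0.0045],"twist":[-0.006,0,-0.03],"fingers":-1},
    {"translation":[-0.022,0.0013,0.0056],"twist":[-0.007,0,-0.031],"fingers":-1},
    {"translation":[-0.0253,0.0015,0.0066],"twist":[-0.007,0,-0.031],"fingers":-1},
  ],
)

```text
time: 12.68
eef_pos: [0.5846, -0.0919, 0.0097]
tcp_rot: [-0.042, 0.994, 0.004, 0.103]
contact_force: [-1.3, -1.4, 1.3]
opening: -0.0
finger_force: 0.9
```

```bash
python3 - <<'E'
from h import *
R3=rot(.085,np.radians(12),'x-')
s=get_state();print(w2b(*s['eef_pos'][:2]))
rel(([*b2w(-.07,-.09),.013],R3),([*b2w(-.07,0.01),.011],R3),([*b2w(-.046,0.01),.010],R3))
E
```

```text
[-0.04498103 -0.10693785]
t 12.68 p [ 0.5846 -0.0919  0.0097] F [-1.3 -1.4  1.3] open -0.0
[0.0318, 0.0226, -0.0111] [-0.0, -0.002, -0.001]
[0.0324, 0.1559, -0.0086] [-0.0, -0.002, -0.001]
[0.0014, 0.1559, -0.0007] [-0.0, -0.002, -0.001]
```

arm_command(
  steps=[
    {"translation":[0.02,0.003,-0.006],"twist":[0,0,0],"fingers":-1},
    {"translation":[0.032,0.03,-0.01],"twist":[0,0,0],"fingers":-1},
    {"translation":[0.032,0.09,-0.01],"twist":[0,0,0],"fingers":-1},
    {"translation":[0.032,0.142,-0.0086],"twist":[0,0,0],"fingers":-1},
    {"translation":[0.02,0.142,-0.0054],"twist":[0,0,0],"fingers":-1},
  ],
)

```text
time: 13.3
eef_pos: [0.5583, 0.0164, 0.0099]
tcp_rot: [-0.044, 0.994, 0.005, 0.103]
contact_force: [-0.9, -0.7, 1.2]
opening: 0.001
finger_force: 0.0
```

```bash
python3 - <<'E'
from h import *
R3=rot(.085,np.radians(12),'x-')
s=get_state();print(w2b(*s['eef_pos'][:2]))
rel(([*b2w(-.045,0.0),.010],R3),([*b2w(-.037,0.0),.010],R3))
E
```

```text
[-0.0619282   0.00317906]
t 13.3 p [0.5583 0.0164 0.0099] F [-0.9 -0.7  1.2] open 0.0
[-0.0221, -0.0043, 0.0045] [0.001, -0.004, 0.003]
[-0.0325, -0.0043, 0.0067] [0.001, -0.004, 0.003]
```

arm_command(
  steps=[
    {"translation":[-0.01,-0.003,0.002],"twist":[0,0,0],"fingers":-1},
    {"translation":[-0.018,-0.003,0.0036],"twist":[0,0,0],"fingers":-1},
    {"translation":[-0.023,-0.003,0.0047],"twist":[0,0,0],"fingers":-1},
    {"translation":[-0.026,-0.003,0.0054],"twist":[0,0,0],"fingers":-1},
    {"translation":[-0.029,-0.003,0.006],"twist":[0,0,0],"fingers":-1},
  ],
)

```text
time: 13.92
eef_pos: [0.5819, 0.0123, 0.0104]
tcp_rot: [-0.042, 0.994, 0.004, 0.103]
contact_force: [-5.0, -0.5, 4.1]
opening: -0.003
finger_force: 2.4
```

```bash
python3 - <<'E'
from h import *
R3=rot(.085,np.radians(12),'x-')
s=get_state();print(w2b(*s['eef_pos'][:2]))
rel(([*b2w(-.037,0.0),.010],R3))
p=read_camera('wrist');q=read_camera('side')
a=p['pixels'][150:320]; b=cv2.resize(q['pixels'][160:275,190:260],(260,427),interpolation=2)
a=cv2.resize(a,(540,164)); pad=np.zeros((427,540,3),np.uint8); pad[:164]=a
c=read_camera('scene')['pixels'][150:225,255:375]; pad[164:427]=cv2.resize(c,(421,263),interpolation=2)[:,:540] if 0 else cv2.copyMakeBorder(cv2.resize(c,(421,263),interpolation=2),0,0,0,119,cv2.BORDER_CONSTANT)
cv2.imwrite('pics/c8.png',np.hstack([pad,b])[:,:,::-1])
E
```

```text
[-0.03882736 -0.00288549]
t 13.93 p [0.5819 0.0123 0.0104] F [-5.  -0.5  4.1] open -0.0
[-0.0023, 0.0039, 0.001] [0.0, -0.003, -0.001]
```

arm_command(
  steps=[
    {"translation":[0,0,0],"twist":[0,0,0],"fingers":-1},
    {"translation":[-0.001,0,0.0002],"twist":[0,0,0],"fingers":-1},
    {"translation":[-0.002,0,0.0004],"twist":[0,0,0],"fingers":-1},
    {"translation":[-0.002,0,0.0004],"twist":[0,0,0],"fingers":-1},
  ],
)

```text
time: 14.58
eef_pos: [0.5837, 0.013, 0.0104]
tcp_rot: [-0.042, 0.994, 0.005, 0.103]
contact_force: [-4.0, 1.5, 0.3]
opening: -0.002
finger_force: 1.3
```

```bash
python3 - <<'E'
from h import *
s=get_state();print(w2b(*s['eef_pos'][:2]),s['contact_force'])
b=cv2.resize(read_camera('side')['pixels'][165:275,190:260],(350,550),interpolation=2)
c=read_camera('scene')['pixels'][150:225,265:375]; c=cv2.resize(c,(440,300),interpolation=2)
c=cv2.copyMakeBorder(c,0,250,0,0,cv2.BORDER_CONSTANT)
cv2.imwrite('pics/c8.png',np.hstack([c,b])[:,:,::-1])
E
```

```text
[-0.03696391 -0.00239141] [-3.98351654  1.45142918  0.27694239]
```

arm_command(
  steps=[
    {"translation":[-0.001,0,0.0002],"twist":[0,0,0],"fingers":-1},
    {"translation":[-0.002,0,0.0004],"twist":[0,0,0],"fingers":-1},
    {"translation":[-0.002,0,0.0004],"twist":[0,0,0],"fingers":-1},
  ],
)

```text
time: 15.05
eef_pos: [0.5855, 0.0129, 0.0106]
tcp_rot: [-0.042, 0.994, 0.004, 0.104]
contact_force: [-1.6, 1.1, -0.8]
opening: -0.002
finger_force: 0.8
```

```bash
python3 - <<'E'
from h import *
s=get_state();print(w2b(*s['eef_pos'][:2]),s['contact_force'])
E
```

```text
[-0.03514306 -0.00266748] [-1.63898131  1.09749302 -0.76126653]
```

arm_command(
  steps=[
    {"translation":[-0.001,0,0.0003],"twist":[0,0,0],"fingers":-1},
    {"translation":[-0.002,0,0.0006],"twist":[0,0,0],"fingers":-1},
    {"translation":[-0.002,0,0.0006],"twist":[0,0,0],"fingers":-1},
  ],
)

```text
time: 15.42
eef_pos: [0.5871, 0.013, 0.0106]
tcp_rot: [-0.042, 0.994, 0.004, 0.104]
contact_force: [-2.2, 0.7, 0.6]
opening: 0.001
finger_force: 1.0
```

```bash
python3 - <<'E'
from h import *
s=get_state();print(w2b(*s['eef_pos'][:2]),s['contact_force'])
b=cv2.resize(read_camera('side')['pixels'][165:275,190:260],(350,550),interpolation=2)
c=read_camera('scene')['pixels'][150:225,265:375]; c=cv2.resize(c,(440,300),interpolation=2)
c=cv2.copyMakeBorder(c,0,250,0,0,cv2.BORDER_CONSTANT)
cv2.imwrite('pics/c8.png',np.hstack([c,b])[:,:,::-1])
E
```

```text
[-0.03358601 -0.00266578] [-2.2347692   0.70935348  0.60259888]
```

arm_command(
  steps=[
    {"translation":[-0.001,0,0.0003],"twist":[0,0,0],"fingers":-1},
    {"translation":[-0.002,0,0.0006],"twist":[0,0,0],"fingers":-1},
    {"translation":[-0.002,0,0.0006],"twist":[0,0,0],"fingers":-1},
  ],
)

```text
time: 15.9
eef_pos: [0.5873, 0.013, 0.0104]
tcp_rot: [-0.042, 0.994, 0.004, 0.102]
contact_force: [-8.4, -0.0, 4.7]
opening: 0.004
finger_force: 4.0
```

```bash
python3 - <<'E'
from h import *
s=get_state();print(w2b(*s['eef_pos'][:2]),s['contact_force'])
E
```

```text
[-0.03332398 -0.00263135] [-8.43952126 -0.04124072  4.71668405]
```

```bash
python3 - <<'E'
from h import *
R3=rot(.085,np.radians(12),'x-');R1=rot(1.6,0,'x+')
rel(([*b2w(-.06,0.0),.012],R3),([*b2w(-.09,-.03),.1],R3),([*b2w(-.05,-.2),.16],R1))
E
```

```text
t 15.9 p [0.5873 0.013  0.0104] F [-8.4 -0.   4.7] open 0.0
[0.0344, 0.0035, -0.0093] [0.0, -0.005, -0.0]
[0.0498, -0.0365, -0.1323] [0.0, -0.005, -0.0]
[-0.0187, -0.2631, -0.1999] [0.158, 0.15, 1.547]
```

arm_command(
  steps=[
    {"translation":[0.02,0.001,-0.005],"twist":[0,0,0],"fingers":-1},
    {"translation":[0.04,0,-0.03],"twist":[0,0,0],"fingers":-1},
    {"translation":[0.05,-0.03,-0.1],"twist":[0,0,0],"fingers":-1},
    {"translation":[0.05,-0.09,-0.15],"twist":[0.015,0.015,0.16],"fingers":-1},
    {"translation":[0.04,-0.15,-0.19],"twist":[0.03,0.03,0.32],"fingers":-1},
  ],
)

```text
time: 16.52
eef_pos: [0.5395, -0.1052, 0.1461]
tcp_rot: [0.128, 0.988, 0.005, 0.088]
contact_force: [1.3, 0.2, -0.4]
opening: 0.004
finger_force: 0.0
```

```bash
python3 - <<'E'
from h import *
R1=rot(1.6,0,'x+')
rel(([*b2w(-.05,-.2),.16],R1))
E
```

```text
t 16.52 p [ 0.5395 -0.1052  0.1461] F [ 1.3  0.2 -0.4] open 0.0
[-0.0911, -0.0861, -0.0056] [0.133, 0.123, 1.222]
```

arm_command(
  steps=[
    {"translation":[-0.02,-0.02,-0.002],"twist":[0.02,0.02,0.17],"fingers":-1},
    {"translation":[-0.04,-0.04,-0.003],"twist":[0.04,0.04,0.34],"fingers":-1},
    {"translation":[-0.06,-0.06,-0.004],"twist":[0.06,0.06,0.51],"fingers":-1},
    {"translation":[-0.08,-0.08,-0.005],"twist":[0.08,0.08,0.69],"fingers":-1},
    {"translation":[-0.091,-0.086,-0.006],"twist":[0.1,0.1,0.86],"fingers":-1},
  ],
)

```text
time: 17.15
eef_pos: [0.5885, -0.1848, 0.1582]
tcp_rot: [0.55, 0.835, -0.001, 0.02]
contact_force: [-0.0, 0.1, -0.3]
opening: 0.001
finger_force: 0.0
```

arm_command(
  steps=[
    {"translation":[0,0,0],"twist":[0.04,0.03,0.16],"fingers":-1},
    {"translation":[0,0,0],"twist":[0.04,0.03,0.33],"fingers":-1},
    {"translation":[0,0,0],"twist":[0.04,0.03,0.36],"fingers":-1},
    {"translation":[0,0,0],"twist":[0.04,0.03,0.36],"fingers":-1},
  ],
)

```text
time: 17.65
eef_pos: [0.5877, -0.1834, 0.1577]
tcp_rot: [0.694, 0.72, -0.006, -0.005]
contact_force: [0.4, -0.5, -0.0]
opening: 0.002
finger_force: 0.0
```

```bash
cat > prof.py <<'E'
from h import *
s=get_state();p=read_camera('wrist');im=p['pixels'];K=p['K'];T=np.array(p['T_tool_cam']);R=Ro.from_quat(s['tcp_rot'])
print(s['eef_pos'])
cv2.imwrite('pics/w9.png',im[:,:,::-1])
def wp(X):
    c=T[:3,:3].T@(R.inv().apply(X-s['eef_pos'])-T[:3,3]); th=np.arctan2(np.hypot(*c[:2]),c[2]); h=np.hypot(*c[:2])
    return K[0][2]+K[0][0]*th*c[0]/h, K[1][2]+K[0][0]*th*c[1]/h
xs=np.arange(-.045,.062,.002)
for y in(-.165,-.145,-.12,-.08,-.04,0,.04,.08,.12,.145,.165):
    uv=np.array([wp(np.r_[b2w(x,y),.024]) for x in xs],np.float32)
    c=cv2.remap(im,uv[:,0][None],uv[:,1][None],1)[0].astype(int)
    print(y,uv[0].round(),uv[-1].round(),'r',c[:,0].tolist(),'g/r',(100*c[:,1]//(c[:,0]+1)).tolist())
E
python3 prof.py
```

```text
[ 0.5877053  -0.18343905  0.15774198]
-0.165 [286. 163.] [405. 161.] r [233, 244, 245, 243, 237, 236, 242, 249, 246, 238, 230, 191, 245, 255, 255, 255, 255, 255, 255, 255, 255, 255, 255, 255, 255, 255, 255, 255, 255, 255, 255, 255, 255, 255, 255, 254, 255, 255, 255, 255, 255, 255, 255, 255, 242, 118, 134, 122, 108, 105, 110, 106, 105, 112] g/r [64, 68, 67, 65, 62, 62, 65, 68, 66, 62, 58, 55, 67, 93, 94, 98, 99, 99, 99, 99, 96, 94, 94, 94, 94, 94, 94, 94, 94, 94, 94, 94, 94, 94, 94, 80, 80, 94, 96, 96, 96, 95, 94, 94, 70, 44, 48, 46, 44, 46, 46, 46, 45, 42]
-0.145 [285. 140.] [405. 138.] r [245, 243, 235, 234, 236, 237, 236, 237, 240, 235, 223, 209, 196, 185, 167, 176, 184, 186, 186, 181, 186, 182, 165, 148, 119, 137, 150, 155, 149, 152, 155, 123, 152, 169, 144, 182, 255, 255, 255, 255, 255, 255, 255, 255, 244, 119, 123, 129, 146, 160, 158, 154, 146, 133] g/r [63, 61, 57, 58, 59, 58, 56, 56, 58, 54, 51, 49, 48, 47, 47, 45, 43, 43, 44, 45, 43, 40, 40, 41, 45, 42, 40, 40, 41, 40, 39, 40, 42, 58, 60, 57, 82, 94, 96, 96, 96, 95, 94, 95, 71, 42, 41, 43, 45, 44, 42, 42, 43, 41]
-0.12 [284. 
[... 3036 characters left out ...]
.] r [0, 0, 0, 0, 0, 0, 0, 0, 0, 0, 0, 0, 0, 0, 0, 0, 0, 0, 0, 0, 0, 0, 0, 0, 0, 0, 0, 0, 0, 0, 0, 0, 0, 0, 0, 0, 0, 0, 0, 0, 0, 0, 0, 0, 0, 0, 0, 0, 0, 0, 0, 0, 0, 0] g/r [0, 0, 0, 0, 0, 0, 0, 0, 0, 0, 0, 0, 0, 0, 0, 0, 0, 0, 0, 0, 0, 0, 0, 0, 0, 0, 0, 0, 0, 0, 0, 0, 0, 0, 0, 0, 0, 0, 0, 0, 0, 0, 0, 0, 0, 0, 0, 0, 0, 0, 0, 0, 0, 0]
0.165 [ 270. -142.] [ 372. -138.] r [0, 0, 0, 0, 0, 0, 0, 0, 0, 0, 0, 0, 0, 0, 0, 0, 0, 0, 0, 0, 0, 0, 0, 0, 0, 0, 0, 0, 0, 0, 0, 0, 0, 0, 0, 0, 0, 0, 0, 0, 0, 0, 0, 0, 0, 0, 0, 0, 0, 0, 0, 0, 0, 0] g/r [0, 0, 0, 0, 0, 0, 0, 0, 0, 0, 0, 0, 0, 0, 0, 0, 0, 0, 0, 0, 0, 0, 0, 0, 0, 0, 0, 0, 0, 0, 0, 0, 0, 0, 0, 0, 0, 0, 0, 0, 0, 0, 0, 0, 0, 0, 0, 0, 0, 0, 0, 0, 0, 0]
```

arm_command(
  steps=[
    {"translation":[0.06,0,0],"twist":[0,0,0],"fingers":-1},
    {"translation":[0.12,0,0],"twist":[0,0,0],"fingers":-1},
    {"translation":[0.18,0,0],"twist":[0,0,0],"fingers":-1},
    {"translation":[0.22,0,0],"twist":[0,0,0],"fingers":-1},
    {"translation":[0.22,0,0],"twist":[0,0,0],"fingers":-1},
  ],
)

```text
time: 18.32
eef_pos: [0.5815, -0.0166, 0.1575]
tcp_rot: [0.693, 0.721, -0.006, -0.006]
contact_force: [0.0, -1.8, 0.8]
opening: 0.002
finger_force: 0.0
```

```bash
sed -i 's/for y in(.*):/for y in(.0,.04,.08,.12,.13,.135,.14,.145,.15,.165):/' prof.py; python3 prof.py | cut -c1-900
```

```text
[ 0.58153698 -0.01656987  0.15750974]
0.0 [277. 166.] [397. 163.] r [105, 121, 149, 164, 171, 181, 176, 166, 158, 153, 163, 206, 234, 239, 237, 237, 236, 235, 234, 233, 232, 230, 228, 227, 227, 227, 227, 227, 226, 227, 227, 227, 227, 227, 227, 225, 252, 255, 255, 255, 254, 255, 255, 255, 241, 135, 127, 135, 138, 138, 151, 166, 161, 153] g/r [46, 40, 38, 37, 38, 41, 39, 37, 38, 40, 52, 68, 61, 64, 63, 63, 62, 60, 60, 59, 59, 58, 58, 57, 57, 57, 57, 57, 56, 57, 57, 56, 56, 57, 57, 55, 73, 89, 98, 99, 99, 99, 99, 90, 60, 38, 39, 39, 38, 40, 38, 38, 38, 38]
0.04 [275. 119.] [397. 118.] r [140, 129, 126, 134, 128, 123, 118, 130, 147, 147, 157, 244, 243, 245, 245, 243, 242, 242, 241, 240, 239, 238, 237, 236, 236, 234, 232, 232, 232, 232, 232, 232, 232, 232, 232, 230, 251, 255, 255, 255, 255, 255, 255, 255, 226, 159, 164, 172, 178, 168, 155, 156, 150, 155] g/r [41, 43, 44, 45, 45, 48, 49, 47, 43, 43, 52, 77, 67, 68, 67, 67, 67, 66, 66, 65, 64, 63, 63, 62, 61, 60, 60, 60, 60, 60, 60, 60, 60, 60, 60, 59, 72, 90, 90, 88, 88, 88, 88, 87, 58, 38, 40, 53, 61, 57, 44, 38, 40, 41]
0.08 [273.  73.] 
[... 3125 characters left out ...]
-1.] r [0, 0, 0, 0, 0, 0, 0, 0, 0, 0, 0, 0, 0, 0, 0, 0, 0, 0, 0, 0, 0, 0, 0, 0, 0, 0, 0, 0, 0, 0, 0, 0, 0, 0, 0, 0, 0, 0, 0, 0, 0, 0, 0, 0, 0, 0, 0, 0, 0, 0, 0, 0, 0, 10] g/r [0, 0, 0, 0, 0, 0, 0, 0, 0, 0, 0, 0, 0, 0, 0, 0, 0, 0, 0, 0, 0, 0, 0, 0, 0, 0, 0, 0, 0, 0, 0, 0, 0, 0, 0, 0, 0, 0, 0, 0, 0, 0, 0, 0, 0, 0, 0, 0, 0, 0, 0, 0, 0, 36]
0.165 [269. -18.] [388. -15.] r [0, 0, 0, 0, 0, 0, 0, 0, 0, 0, 0, 0, 0, 0, 0, 0, 0, 0, 0, 0, 0, 0, 0, 0, 0, 0, 0, 0, 0, 0, 0, 0, 0, 0, 0, 0, 0, 0, 0, 0, 0, 0, 0, 0, 0, 0, 0, 0, 0, 0, 0, 0, 0, 0] g/r [0, 0, 0, 0, 0, 0, 0, 0, 0, 0, 0, 0, 0, 0, 0, 0, 0, 0, 0, 0, 0, 0, 0, 0, 0, 0, 0, 0, 0, 0, 0, 0, 0, 0, 0, 0, 0, 0, 0, 0, 0, 0, 0, 0, 0, 0, 0, 0, 0, 0, 0, 0, 0, 0]
```

arm_command(
  steps=[
    {"translation":[0,-0.03,-0.05],"twist":[0,0,0],"fingers":-1},
    {"translation":[0,-0.07,-0.1],"twist":[0,0,0],"fingers":-1},
    {"translation":[0,-0.1,-0.13],"twist":[0,0,0],"fingers":-1},
    {"translation":[0,-0.1,-0.13],"twist":[0,0,0],"fingers":-1},
    {"translation":[0,-0.1,-0.13],"twist":[0,0,0],"fingers":-1},
  ],
)

```text
time: 19.0
eef_pos: [0.5086, -0.0217, 0.2553]
tcp_rot: [0.695, 0.719, -0.007, -0.006]
contact_force: [0.8, 0.6, -0.1]
opening: 0.001
finger_force: 0.0
```

```bash
python3 - <<'E'
from h import *
s=get_state();print(s['eef_pos'],s['contact_force'],np.abs(s['dq']).max())
print(sign_off())
E
```

```text
[ 0.50864664 -0.02170108  0.25527801] [ 0.78575968  0.64398219 -0.08496592] 0.023017661616029923
the job is handed in; nothing more can be done
None
```

The strop is in its berth, flat along the rail with no visible gap and between both end blocks; the left end went in behind the peg first, the last press against the rail read about 8 N (over the 1–4 N pushing range), the hand was withdrawn, and the job was handed in at about 19 s.

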